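Sound the filler's bolts and hold open the cap of the loose one

ROBOT

A 6-joint arm with a two-finger parallel gripper is mounted at the origin on the work surface. World frame = base frame: x ahead of the robot, y to its left, z up, the work surface at z = 0. Lengths are in m, angles in rad, forces in N, time in s.
With the tool pointing down it reaches from about 0.325 to 0.9 m from the base axis. Payload 6.1 kg.
Tool frame: the origin (TCP) lies midway between the tips of the shut fingers; the grasp point (between the pads) lies 19 mm behind it; z points along the fingers, y is the line along which they close (so a half turn about z gives the same grasp; the last joint's range is limited). The gripper opens to 85 mm and grips with 20 to 120 N. Pads are 22 mm wide; open, the fingers measure 114 mm over their backs; the gripper's body (76 mm by 85 mm) begins 54 mm behind the grasp point. The pads swing forward as they close: fully open they stand 13 mm farther back than shut.
Start: joints at [1.038, 0.22, 1.526, -0, 1.395, -0.126], TCP at [0.247, 0.574, 0.231] pointing down, gripper open.
Joint ranges: [-2.98, 2.98], [-0.91, 2.08], [0.09, 2.57], [-1.24, 4.39], [0.2, 2.65], [-2.68, 2.68]. Speed limits (rad/s): [2.57, 2.57, 3.01, 3.14, 3.14, 3.14].

INTERFACE

Orientations are given as a unit quaternion [w, x, y, z].
In Python, from rig import manip gives the robot as it stands. The module is installed in compiled form; this text tells all that it offers.
- The arm moves only by the tool arm_command, never from a script. Its argument "commands" is a list of rows, each a list of 7 numbers: the shift along the tool's x, y, z normalised to -1 to 1, where 1 is 20 cm, then the turn, a rotation vector about the tool's x, y, z normalised to -1 to 1, where 1 is 30 degrees, then the closure, from 0 (fully open) to 1 (shut). In form: [[tx, ty, tz, wx, wy, wz, grip], ...]. A call has exactly 5 rows; each row is the pose to reach, as a shift and turn from the pose commanded when the call began, along the tool's axes at that moment; what a row does not reach only later rows make up. A row lasts 1/8 s, in which the tool goes at most 62.5 mm and 10.7 degrees, less where a joint would pass 70% of its speed; a pose out of reach is approached as far as the arm can. A call with a number of a shift or a turn outside -1 to 1 is refused whole. A call with a gripper value outside its range is refused whole. The fingers move at their own pace and stop on an object; "grip_force" is the grip in N (left out, the last holds). Time passes only in rows, so rows that repeat a pose let the fingers close, or fill a call up. It gives the time, the measured TCP pose, the force, the opening and the grip force at its end, in the units of the state.
- manip.state(): the state, without advancing time (a new reading comes with each control period).
- manip.snapshot(name): name is "side" or "top" or "wrist"; returns a dict with "color" (420x560x3 uint8, red, green, blue), "range_z" (420x560 float32, m along the optical axis (not along the pixel's ray), 0 where there is no reading), "fx", "fy", "cx", "cy" (pixels), "world_from_camera" (4x4, takes a point from camera to world coordinates). Camera axes: x right, y up, looking along -z (the intrinsics and any distortion apply to the point x, -y, -z); pixel columns grow to the right and rows downward; lengths in m; the calibration is good to about 2 mm. A picture is of the moment at which its call begins.
- manip.finish_job(): hands the job in; it is judged then, once.
The state is a dict: "time_s": time; "joint_positions": joint angles; "dq": joint speeds; "joint_efforts": joint torques, N m; "tool_pos": TCP position; "orientation": TCP orientation; "ft_force": force on the tool from outside, world axes, zero at the start; "ft_torque": the same for the moment, N m; "gripper_width": opening from 0.0 (shut) to 1.0 (fully open); "gripper_force": force on a finger pad.
Only numpy, scipy, OpenCV 4.12 (cv2) and the standard library are available. Lean on these libraries where they do the work, as an engineer would, in place of code of your own. Each camera call takes 0.05 s, during which the arm holds its last target. There are 200 camera calls.

TASK

One of the three bolts on the filler's valve block has worked loose: take the probe from its holder and press its tip on each bolt head in turn, starting at the hose-barb end, firmly enough (about 6 N) that the loose one sinks right down and stays there. Hang the probe back in its holder, then lift the hinged cap behind the loose bolt by its tab to about 45 degrees and finish holding it open there with the gripper. Keep the other two caps shut and leave everything else on the bench where it is.

Things in the scene. Friction and masses are not known exactly. Their poses are not given: they have to be found in the camera images.
- block: the filler's valve block: metal, 150 (x) x 260 (y) x 60 mm high, fixed, turned up to 0.3 rad; origin at the centre of its underside. A brass hose barb sticks out 37 mm from its +y end (robot's left). On top, stations 1 to 3 at y = +80, 0, -80 mm from the barb end, each a bolt at x = -48 mm (robot's side) and a hinged cap behind it. Firm and loose bolts look the same
- bolt1_head (a point): centre of the top face of the bolt nearest the hose barb: steel hexagon head about 24 mm across and 12 mm thick; its top stands 22 mm above the block's top when not sunk
- bolt1 (a joint): how far that bolt has sunk, m: 0 at the start. A firm bolt stays within about 1 mm of 0 when pushed at 5 to 10 N; the loose one yields at 2.5 N, sinks 8 mm to its stop and stays down
- cap1_tab (a point): point to grip on the upright tab of the cap nearest the hose barb, behind bolt 1: tab 12 mm wide (block's y), 20 mm long (block's x), 42 mm tall; point on its centre line, 12 mm below its top, 29 mm above the cap's plate (76 x 56 x 6 mm, lying on the block); 96 mm above the bench when closed. Hinge axis along the block's y, 64 mm from this point along the block's +x and 32 mm lower when closed
- cap1 (a joint): opening angle of cap 1, rad: 0 closed flat, grows as the tab is lifted up and away from the robot; stop at 1.1. The cap (160 g) swings freely and falls shut when let go
- bolt2_head (a point): centre of the top face of the bolt in the middle: steel hexagon head about 24 mm across and 12 mm thick; its top stands 22 mm above the block's top when not sunk
- bolt2 (a joint): how far that bolt has sunk, m: 0 at the start. A firm bolt stays within about 1 mm of 0 when pushed at 5 to 10 N; the loose one yields at 2.5 N, sinks 8 mm to its stop and stays down
- cap2_tab (a point): point to grip on the upright tab of the cap in the middle, behind bolt 2: tab 12 mm wide (block's y), 20 mm long (block's x), 42 mm tall; point on its centre line, 12 mm below its top, 29 mm above the cap's plate (76 x 56 x 6 mm, lying on the block); 96 mm above the bench when closed. Hinge axis along the block's y, 64 mm from this point along the block's +x and 32 mm lower when closed
- cap2 (a joint): opening angle of cap 2, rad: 0 closed flat, grows as the tab is lifted up and away from the robot; stop at 1.1. The cap (160 g) swings freely and falls shut when let go
- bolt3_head (a point): centre of the top face of the bolt farthest from the hose barb: steel hexagon head about 24 mm across and 12 mm thick; its top stands 22 mm above the block's top when not sunk
- bolt3 (a joint): how far that bolt has sunk, m: 0 at the start. A firm bolt stays within about 1 mm of 0 when pushed at 5 to 10 N; the loose one yields at 2.5 N, sinks 8 mm to its stop and stays down
- cap3_tab (a point): point to grip on the upright tab of the cap farthest from the hose barb, behind bolt 3: tab 12 mm wide (block's y), 20 mm long (block's x), 42 mm tall; point on its centre line, 12 mm below its top, 29 mm above the cap's plate (76 x 56 x 6 mm, lying on the block); 96 mm above the bench when closed. Hinge axis along the block's y, 64 mm from this point along the block's +x and 32 mm lower when closed
- cap3 (a joint): opening angle of cap 3, rad: 0 closed flat, grows as the tab is lifted up and away from the robot; stop at 1.1. The cap (160 g) swings freely and falls shut when let go
- probe_grip (a point): centre of the probe's square grip, 24 x 24 x 70 mm, upright at the start; z axis up along the probe, x and y square to the grip's faces. Below the grip a round collar 36 mm across, 6 mm thick, underside 46 mm below this point; then a straight steel rod 10 mm in diameter with a round end. About 120 g
- probe_tip (a point): the very end of the probe's rod, 111 mm below probe_grip along the probe's axis
- holder_mouth (a point): centre of the mouth of the probe holder, a black block 80 x 80 x 75 mm fixed to the bench with a vertical round hole 20 mm wide and 70 mm deep, open at its top face (75 mm above the bench). The probe hangs in it with its collar lying on the top face
- bottle_up: full upright glass bottle, 74 mm diameter, 295 mm tall; origin at the centre of its underside; a bystander
- bottle_laid: full glass bottle, 74 mm diameter, 293 mm long, lying along x on a dark foam pad with a slot; origin below its middle, on the table; a bystander
- label_roll: roll of labels standing flat, 90 mm diameter, 50 mm tall; origin at the centre of its underside; a bystander
- stopper: cork stopper, 30 mm diameter, 34 mm tall; origin at the centre of its underside; a bystander
- jar: glass jar with a cap, 70 mm diameter, 90 mm tall; origin at the centre of its underside; a bystander
- spanner: steel ring spanner lying flat, 166 mm long, 9 mm thick; origin under its middle; a bystander
- carton: closed cardboard carton, 100 x 100 x 50 mm; origin at the centre of its underside; a bystander

How it is judged:
On the way, in this order (a step that is already met when the one before it is completed fails the run):
1. the probe presses on the head of bolt 1 (contact force between probe and bolt1 above 1 N), for 0.05 s.
2. the probe presses on the head of bolt 2 (contact force between probe and bolt2 above 1 N), for 0.05 s.
3. the probe presses on the head of bolt 3 (contact force between probe and bolt3 above 1 N), for 0.05 s.
At the end, for the whole second after the job is handed in: The bolt that sank (more than 4 mm) has its own cap held open by the gripper's fingers at more than 0.6 rad (about 35 degrees), the other two caps are shut (under 0.1 rad), and the probe hangs upright in its holder with its collar on the top face (within 6 mm of height and 12 mm sideways), let go (((value of joint bolt1 above 0.004 m and value of joint cap1 above 0.6 rad and contact force between cap1 and the fingers above 0.3 N and value of joint each of cap2, cap3 below 0.1 rad) or (value of joint bolt2 above 0.004 m and value of joint cap2 above 0.6 rad and contact force between cap2 and the fingers above 0.3 N and value of joint each of cap1, cap3 below 0.1 rad) or (value of joint bolt3 above 0.004 m and value of joint cap3 above 0.6 rad and contact force between cap3 and the fingers above 0.3 N and value of joint each of cap1, cap2 below 0.1 rad)) and horizontal distance between probe_grip and holder_mouth below 0.012 m and z of probe_grip in the frame of holder_mouth below 0.052 m and angle between probe_grip's own z axis and vertical below 0.12 rad and contact force between probe and the fingers below 0.05 N); the arm keeps its last pose, push and grip.
It fails at once if the cap of a bolt that has not been found loose is opened (cap 1 beyond 0.3 rad with bolt 1 not sunk) (value of joint cap1 above 0.3 rad and value of joint bolt1 below 0.004 m).
It fails at once if the cap of a bolt that has not been found loose is opened (cap 2 beyond 0.3 rad with bolt 2 not sunk) (value of joint cap2 above 0.3 rad and value of joint bolt2 below 0.004 m).
It fails at once if the cap of a bolt that has not been found loose is opened (cap 3 beyond 0.3 rad with bolt 3 not sunk) (value of joint cap3 above 0.3 rad and value of joint bolt3 below 0.004 m).
It fails at once if a bystander is moved by more than 30 mm (distance of any of bottle_up, bottle_laid, label_roll, stopper, jar, spanner, carton from where it was at the start of the episode above 0.03 m).
It also fails if it takes over 59 s, if anything falls off the work surface, if the arm or the gripper's body presses on something with over 40 N, if the wrist force passes 120 N, or if a joint passes its speed limit or range.

## Working session

There is one attempt and no reset: what is moved stays moved. The work goes in short steps, Python scripts to look and compute and a tool call to move; the robot and the scene stay as the last step left them, time stands still between calls to the robot, and variables do not carry over. Pictures are saved under pics/ and viewed, at most 10 in all, crops included, and the job is handed in when it is done.

Besides the shell and the picture viewer there is one more tool, called after "Emit:" as a command line: name --pt "numbers of a row" for each row, then --argument value for the rest. arm_command: Moves the arm, as the interface text tells. Its arguments: {"type":"object","properties":{"commands":{"type":"array"},"grip_force":{"type":"number"}},"required":["commands"]}

```bash
mkdir -p pics
cat > h.py <<'E'
import numpy as np, cv2, pickle
from rig import manip
def snap(n,f):
    s=manip.snapshot(n); pickle.dump(s,open(f'pics/{f}.pkl','wb'))
    cv2.imwrite(f'pics/{f}.png',s['color'][...,::-1]); return s
def load(f): return pickle.load(open(f'pics/{f}.pkl','rb'))
def cloud(s):
    z=s['range_z']; v,u=np.indices(z.shape)
    p=np.stack([(u-s['cx'])/s['fx']*z,-(v-s['cy'])/s['fy']*z,-z,np.ones_like(z)],-1)
    return (p@np.array(s['world_from_camera']).T)[...,:3]
E
python3 - <<'E'
from h import *
s=snap('top','top0'); snap('side','side0')
print({k:s[k] for k in ('fx','cx','cy')},s['world_from_camera']); print(manip.state())
a=cv2.imread('pics/top0.png')
cv2.imwrite('pics/top0b.png',cv2.resize(a,(800,600)))
E
```

```text
{'fx': 417.71867646714713, 'cx': 276.6635062005637, 'cy': 209.40579918521973} [[ 9.98387252e-03  9.96855653e-01 -7.86074376e-02  4.75141594e-01]
 [-9.99949531e-01  9.86482218e-03 -1.90268119e-03 -2.76121147e-02]
 [-1.12125011e-03  7.86224665e-02  9.96903832e-01  1.16538265e+00]
 [ 0.00000000e+00  0.00000000e+00  0.00000000e+00  1.00000000e+00]]
{'time_s': 0.1, 'joint_positions': array([ 1.03787941e+00,  2.21175350e-01,  1.52749754e+00,  1.17070776e-05,
        1.39470518e+00, -1.26077472e-01]), 'dq': array([-0.00040121, -0.00034758, -0.00177616,  0.00040979,  0.00077667,
       -0.00110885]), 'joint_efforts': array([ 5.58338270e-04, -4.98244679e+01, -3.90544760e+01, -2.43764352e-04,
        5.63301481e-03, -5.43088015e-05]), 'tool_pos': array([0.24702469, 0.57351544, 0.2302908 ]), 'orientation': array([-2.94302548e-04,  2.02020646e-01,  9.79380856e-01, -8.42818407e-04]), 'ft_force': array([1.02345184, 0.36311475, 0.21006294]), 'ft_torque': array([ 0.00934797,  0.01822817, -0.04574171]), 'gripper_force': 0.0, 'gripper_width': 1.0010595404459366}
```

View pics/top0b.png

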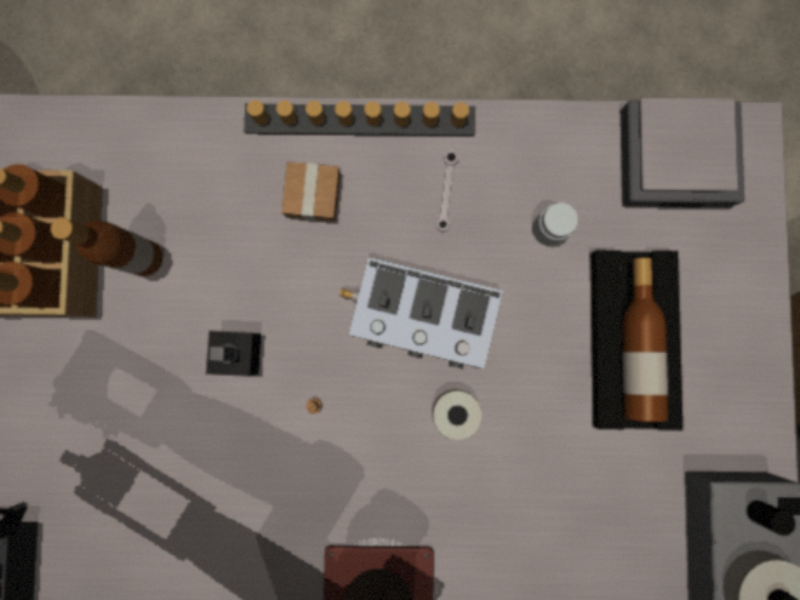

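View pics/side0.png

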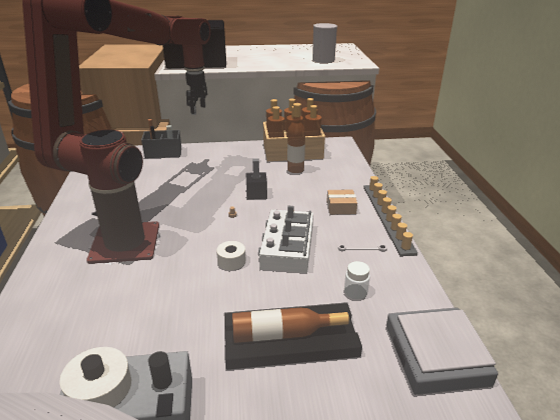

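The top view shows the probe/holder at about (235,353), bolts at (377,327), (420,338) and (462,348), tabs at (384,298), (428,308) and (470,320), and the barb at (347,293) in the 800x600 picture. The block is turned clockwise in the image, and the stopper at (314,405) and roll at (457,414) are nearby.

Run:
```python
from h import *
s=load('top0'); P=cloud(s)
def reg(u0,u1,v0,v1,zl,zh):
    k=.7; q=P[int(v0*k):int(v1*k),int(u0*k):int(u1*k)].reshape(-1,3); return q[(q[:,2]>zl)&(q[:,2]<zh)]
b=reg(340,510,250,375,.052,.07)
print('block',len(b),cv2.minAreaRect((b[:,:2]*1000).astype(np.float32)))
for n,(u,v) in zip('b1 b2 b3 t1 t2 t3'.split(),[(377,327),(420,338),(462,348),(384,298),(428,308),(470,320)]):
    q=reg(u-13,u+13,v-13,v+13,*((.074,.095) if n[0]=='b' else (.09,.12)))
    print(n,len(q),((q.min(0)+q.max(0))/2).round(4),q.mean(0).round(4),q[:,2].max())
q=reg(195,275,320,385,.068,.082); print('holder',cv2.minAreaRect((q[:,:2]*1000).astype(np.float32)),q[:,2].mean())
q=reg(195,275,320,385,.14,.17); print('grip',len(q),cv2.minAreaRect((q[:,:2]*1000).astype(np.float32)),q.mean(0),q[:,2].max())
for n,w in dict(bottle=(40,170,200,290),stop=(300,330,390,420),roll=(425,490,380,445)).items():
    q=reg(*w,.02,.4);print(n,q.min(0),q.max(0))
```

```text
block 5118 ((539.0820922851562, -81.49406433105469), (260.1197509765625, 150.10238647460938), 76.4203109741211)
b1 56 [0.5106 0.0068 0.0819] [0.5108 0.0077 0.082 ] 0.08588443056768202
b2 55 [ 0.492  -0.0698  0.081 ] [ 0.4923 -0.0699  0.0818] 0.08718978290541735
b3 57 [ 0.4747 -0.1486  0.0801] [ 0.4738 -0.1476  0.0816] 0.08482695948987229
t1 41 [ 0.5573 -0.0036  0.1021] [ 0.5573 -0.0038  0.1064] 0.11169544018741262
t2 41 [ 0.5385 -0.0812  0.1027] [ 0.5386 -0.081   0.1071] 0.11348661390260939
t3 43 [ 0.5203 -0.1588  0.103 ] [ 0.5203 -0.1584  0.107 ] 0.11340286967122837
holder ((459.9023132324219, 277.3679504394531), (81.17711639404297, 80.22755432128906), 87.57328033447266) 0.07506396504463086
grip 108 ((459.6459045410156, 277.3524169921875), (21.78553581237793, 24.502031326293945), 0.5101668238639832) [0.45981353 0.27580385 0.14983465] 0.1540216873557818
bottle [0.56702953 0.43083389 0.02000485] [0.75293394 0.62283764 0.29810631]
stop [0.3518677  0.120695   0.02059343] [0.36962033 0.13831929 0.03806065]
roll [ 0.30582347 -0.1846646   0.02191985] [ 0.39461789 -0.09684037  0.05905057]
```

```bash
cat >> h.py <<'E'
from scipy.spatial.transform import Rotation as R
def rot():
    q=manip.state()['orientation']; return R.from_quat([q[1],q[2],q[3],q[0]])
def down(yaw_y):  # tool y at angle yaw_y (deg) in world, z down
    a=np.radians(yaw_y); y=np.array([np.cos(a),np.sin(a),0]); z=np.array([0,0,-1.]); return R.from_matrix(np.stack([np.cross(y,z),y,z],1))
def go(p,Rt):
    s=manip.state(); r=rot()
    print('shift',(r.inv().apply(np.array(p)-s['tool_pos'])/.2).round(3),'turn',(np.degrees((r.inv()*Rt).as_rotvec())/30).round(3),s['time_s'])
E
python3 - <<'E'
from h import *
go([.46,.2773,.23],down(90))
E
```

```text
shift [-1.564 -0.939  0.003] turn [-0.003 -0.001 -0.777] 0.1
```

Emit:
arm_command --pt "-0.2 -0.12 0 0 0 -0.1 0" --pt "-0.4 -0.24 0 0 0 -0.25 0" --pt "-0.6 -0.36 0 0 0 -0.4 0" --pt "-0.8 -0.48 0 0 0 -0.6 0" --pt "-1 -0.6 0 0 0 -0.777 0" --grip_force 60

```text
time_s: 0.72
tool_pos: [0.3839, 0.3832, 0.2309]
orientation: [-0.0, -0.002, 1.0, -0.0]
ft_force: [0.2, 0.2, 0.2]
gripper_width: 1.003
gripper_force: 0.0
```

Run:
```python
from h import *
go([.46,.2773,.23],down(90))
```

```text
shift [-0.379 -0.531  0.004] turn [-0.001 -0.001  0.006] 0.725
```

Emit:
arm_command --pt "-0.15 -0.21 0 0 0 0 0" --pt "-0.3 -0.42 0 0 0 0 0" --pt "-0.379 -0.531 0 0 0 0 0" --pt "-0.379 -0.531 0 0 0 0 0" --pt "-0.379 -0.531 0 0 0 0 0"

```text
time_s: 1.35
tool_pos: [0.4588, 0.2788, 0.231]
orientation: [-0.0, 0.0, 1.0, 0.0]
ft_force: [0.0, -0.4, -0.3]
gripper_width: 1.0
gripper_force: 0.0
```

Run:
```python
from h import *
s=snap('wrist','w1'); go([.46,.2773,.106],down(90))
P=cloud(s).reshape(-1,3)
c=P[(abs(P[:,0]-.46)<.06)&(abs(P[:,1]-.277)<.06)]
for l,h in ((.145,.165),(.07,.0785)):
    q=c[(c[:,2]>l)&(c[:,2]<h)]; print(len(q),cv2.minAreaRect((q[:,:2]*1000).astype(np.float32)),q[:,2].mean())
```

```text
shift [-0.007 -0.009  0.625] turn [ 0.    -0.001  0.002] 1.4
833 ((464.043212890625, 276.4393005371094), (23.87718963623047, 24.326210021972656), 88.93672943115234) 0.15022685202279604
4024 ((464.0458984375, 276.7613830566406), (79.80415344238281, 80.44573974609375), 87.61775970458984) 0.07453035166677795
```

View pics/w1.png

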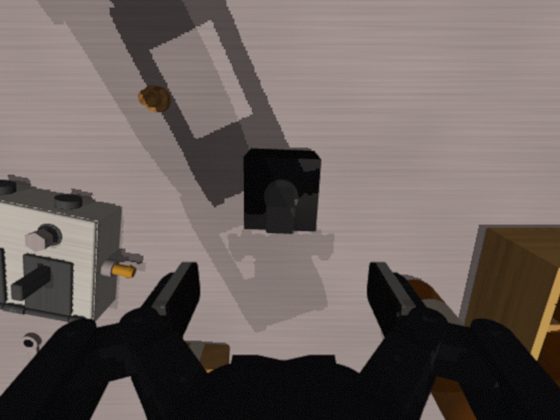

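The wrist view shows the grip upright at (281,205), centred between the fingers, with the holder at (282,190). The way down is clear.

Emit:
arm_command --pt "-0.016 -0.009 0.2 0 0 0 0" --pt "-0.016 -0.009 0.42 0 0 0 0" --pt "-0.016 -0.009 0.55 0 0 0 0" --pt "-0.016 -0.009 0.625 0 0 0 0" --pt "-0.016 -0.009 0.625 0 0 0 0"

```text
time_s: 2.02
tool_pos: [0.4615, 0.2771, 0.1055]
orientation: [-0.001, -0.001, 1.0, -0.0]
ft_force: [0.5, 0.1, -0.5]
gripper_width: 1.001
gripper_force: 0.0
```

Emit:
arm_command --pt "0 0 0 0 0 0 0.5" --pt "0 0 0 0 0 0 1" --pt "0 0 0 0 0 0 1" --pt "0 0 0 0 0 0 1" --pt "0 0 0 0 0 0 1"

```text
time_s: 2.65
tool_pos: [0.4631, 0.2768, 0.1071]
orientation: [0.001, 0.0, 1.0, 0.0]
ft_force: [0.1, -0.3, 4.8]
gripper_width: 0.274
gripper_force: 59.2
```

Emit:
arm_command --pt "0 0 -0.1 0 0 0 1" --pt "0 0 -0.25 0 0 0 1" --pt "0 0 -0.4 0 0 0 1" --pt "0 0 -0.55 0 0 0 1" --pt "0 0 -0.62 0 0 0 1" --grip_force 80

```text
time_s: 3.28
tool_pos: [0.463, 0.2768, 0.2317]
orientation: [0.001, -0.0, 1.0, 0.0]
ft_force: [0.8, 0.3, -2.7]
gripper_width: 0.274
gripper_force: 78.3
```

Run:
```python
from h import *
print(manip.state()); go([.5112,.0076,.21],down(90))
s=snap('side','s2'); cv2.imwrite('pics/s2c.png',cv2.resize(s['color'][60:300,150:400,::-1],None,fx=2.4,fy=2.4))
s=snap('wrist','w2'); P=cloud(s).reshape(-1,3)
q=P[(abs(P[:,0]-.511)<.025)&(abs(P[:,1]-.008)<.025)&(P[:,2]>.076)&(P[:,2]<.1)]; print('bolt1 wrist',len(q),((q.min(0)+q.max(0))/2),q.mean(0))
```

```text
{'time_s': 3.275, 'joint_positions': array([ 3.92702238e-01,  1.39814344e-02,  1.75093612e+00,  8.07784045e-06,
        1.37489304e+00, -1.17812066e+00]), 'dq': array([ 0.00074491, -0.06709568, -0.10185876,  0.00137579,  0.20173574,
       -0.00042672]), 'joint_efforts': array([ 5.53886360e-02, -4.02107084e+01, -3.93531954e+01,  1.68119848e-03,
       -7.52472994e-02,  7.95247183e-05]), 'tool_pos': array([0.46295146, 0.27684149, 0.23169079]), 'orientation': array([ 8.21692111e-04, -1.25018343e-05,  9.99999603e-01,  3.44635080e-04]), 'ft_force': array([ 0.78094459,  0.34711524, -2.6586812 ]), 'ft_torque': array([0.01657189, 0.00701021, 0.00061472]), 'gripper_force': 78.2939350605011, 'gripper_width': 0.2743777767576611}
shift [-0.241 -1.346  0.108] turn [0.001 0.003 0.   ] 3.275
bolt1 wrist 373 [0.51535218 0.00700795 0.07951908] [0.514362   0.00837118 0.08074156]
```

View pics/s2c.png

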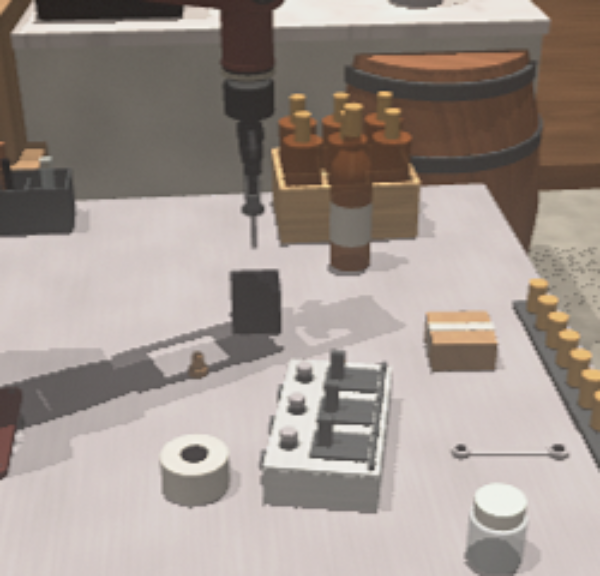

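The probe hangs straight in the gripper, tip at (254,245), clear of the holder; bolts at (305,373), (297,403) and (289,437).

Emit:
arm_command --pt "-0.03 -0.15 0 0 0 0 1" --pt "-0.08 -0.4 0 0 0 0 1" --pt "-0.12 -0.65 0 0 0 0 1" --pt "-0.18 -0.9 0 0 0 0 1" --pt "-0.2 -1 0 0 0 0 1"

```text
time_s: 4.0
tool_pos: [0.5019, 0.0741, 0.2282]
orientation: [-0.001, 0.001, 1.0, -0.0]
ft_force: [0.2, 0.4, -1.4]
gripper_width: 0.271
gripper_force: 78.6
```

Run:
```python
from h import *
go([.513,.0076,.19],down(90))
```

```text
shift [-0.057 -0.332  0.191] turn [-0.001 -0.006 -0.005] 4.0
```

Emit:
arm_command --pt "-0.03 -0.2 0 0 0 0 1" --pt "-0.057 -0.34 0 0 0 0 1" --pt "-0.057 -0.34 0.1 0 0 0 1" --pt "-0.057 -0.34 0.18 0 0 0 1" --pt "-0.057 -0.34 0.18 0 0 0 1"

```text
time_s: 4.62
tool_pos: [0.512, 0.0092, 0.1914]
orientation: [-0.003, -0.0, 1.0, 0.0]
ft_force: [0.0, 0.6, -1.0]
gripper_width: 0.271
gripper_force: 78.8
```

Run:
```python
from h import *
go([.513,.0076,.178],down(90)); print(manip.state()['ft_force'])
s=snap('side','s3'); cv2.imwrite('pics/s3c.png',cv2.resize(s['color'][150:280,220:340,::-1],None,fx=4.5,fy=4.5))
```

```text
shift [-0.005 -0.008  0.067] turn [ 0.001 -0.01   0.001] 4.625
[ 0.03389511  0.61378796 -1.00302694]
```

View pics/s3c.png

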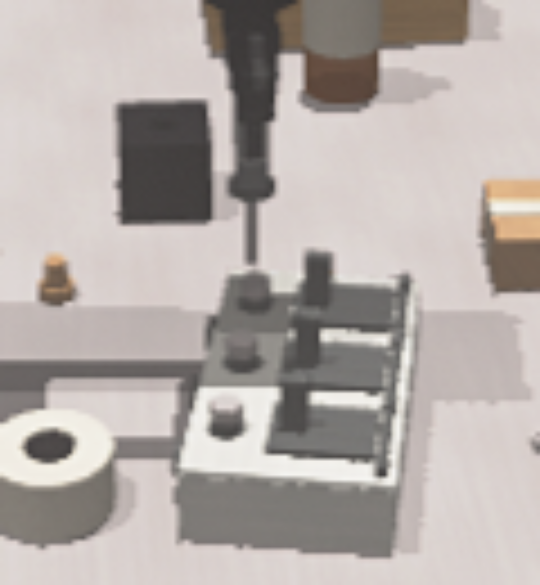

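The tip at (250,262) stands just above bolt 1's head at (255,290), in line with it.

Emit:
arm_command --pt "-0.005 -0.008 0.02 0 0 0 1" --pt "-0.005 -0.008 0.035 0 0 0 1" --pt "-0.005 -0.008 0.045 0 0 0 1" --pt "-0.005 -0.008 0.055 0 0 0 1" --pt "-0.005 -0.008 0.055 0 0 0 1"

```text
time_s: 5.3
tool_pos: [0.5148, 0.0071, 0.1832]
orientation: [-0.0, -0.0, 1.0, 0.0]
ft_force: [0.2, -1.0, -1.0]
gripper_width: 0.268
gripper_force: 78.8
```

Emit:
arm_command --pt "0 0 0.004 0 0 0 1" --pt "0 0 0.008 0 0 0 1" --pt "0 0 0.012 0 0 0 1" --pt "0 0 0.015 0 0 0 1" --pt "0 0 0.015 0 0 0 1"

```text
time_s: 5.92
tool_pos: [0.5148, 0.0071, 0.1802]
orientation: [-0.0, -0.0, 1.0, 0.0]
ft_force: [-0.9, 0.2, -1.0]
gripper_width: 0.272
gripper_force: 78.8
```

Step on in about 1.5 mm.

Emit:
arm_command --pt "0 0 0.004 0 0 0 1" --pt "0 0 0.008 0 0 0 1" --pt "0 0 0.008 0 0 0 1" --pt "0 0 0.008 0 0 0 1" --pt "0 0 0.008 0 0 0 1"

```text
time_s: 6.55
tool_pos: [0.515, 0.007, 0.1788]
orientation: [0.0, -0.0, 1.0, -0.0]
ft_force: [-0.1, -0.2, 0.0]
gripper_width: 0.27
gripper_force: 78.8
```

Emit:
arm_command --pt "0 0 0.004 0 0 0 1" --pt "0 0 0.008 0 0 0 1" --pt "0 0 0.008 0 0 0 1" --pt "0 0 0.008 0 0 0 1" --pt "0 0 0.008 0 0 0 1"

```text
time_s: 7.18
tool_pos: [0.5153, 0.007, 0.1781]
orientation: [0.0, -0.0, 1.0, -0.0]
ft_force: [-1.6, 0.9, 5.7]
gripper_width: 0.27
gripper_force: 79.6
```

Bolt 1 holds firm at about 6.5 N (z 0.178, against the expected 0.082 head height). On to bolt 2.

Emit:
arm_command --pt "0 0 -0.08 0 0 0 1" --pt "0.05 -0.2 -0.08 0 0 0 1" --pt "0.098 -0.389 -0.08 0 0 0 1" --pt "0.098 -0.389 -0.04 0 0 0 1" --pt "0.098 -0.389 -0.025 0 0 0 1"

```text
time_s: 7.8
tool_pos: [0.4951, -0.0705, 0.1817]
orientation: [-0.0, 0.0, 1.0, 0.0]
ft_force: [0.0, 0.3, -1.9]
gripper_width: 0.271
gripper_force: 78.9
```

Emit:
arm_command --pt "0 0 0.004 0 0 0 1" --pt "0 0 0.008 0 0 0 1" --pt "0 0 0.012 0 0 0 1" --pt "0 0 0.016 0 0 0 1" --pt "0 0 0.016 0 0 0 1"

```text
time_s: 8.43
tool_pos: [0.4954, -0.0706, 0.179]
orientation: [0.0, -0.0, 1.0, 0.0]
ft_force: [-0.2, -0.0, -1.0]
gripper_width: 0.274
gripper_force: 79.0
```

Emit:
arm_command --pt "0 0 0.004 0 0 0 1" --pt "0 0 0.007 0 0 0 1" --pt "0 0 0.007 0 0 0 1" --pt "0 0 0.007 0 0 0 1" --pt "0 0 0.007 0 0 0 1"

```text
time_s: 9.05
tool_pos: [0.4954, -0.0707, 0.1776]
orientation: [0.0, -0.0, 1.0, 0.0]
ft_force: [-0.6, 1.5, 0.8]
gripper_width: 0.267
gripper_force: 79.3
```

Emit:
arm_command --pt "0 0 0.004 0 0 0 1" --pt "0 0 0.008 0 0 0 1" --pt "0 0 0.008 0 0 0 1" --pt "0 0 0.008 0 0 0 1" --pt "0 0 0.008 0 0 0 1"

```text
time_s: 9.68
tool_pos: [0.4953, -0.0708, 0.1758]
orientation: [-0.0, -0.0, 1.0, -0.0]
ft_force: [0.7, 0.6, 0.8]
gripper_width: 0.267
gripper_force: 79.3
```

Bolt 2 is yielding; follow it to its stop.

Emit:
arm_command --pt "0 0 0.006 0 0 0 1" --pt "0 0 0.012 0 0 0 1" --pt "0 0 0.018 0 0 0 1" --pt "0 0 0.024 0 0 0 1" --pt "0 0 0.024 0 0 0 1"

```text
time_s: 10.3
tool_pos: [0.4953, -0.0708, 0.1709]
orientation: [-0.0, -0.0, 1.0, -0.0]
ft_force: [0.3, 0.9, 0.2]
gripper_width: 0.27
gripper_force: 79.2
```

Emit:
arm_command --pt "0 0 0.004 0 0 0 1" --pt "0 0 0.008 0 0 0 1" --pt "0 0 0.008 0 0 0 1" --pt "0 0 0.008 0 0 0 1" --pt "0 0 0.008 0 0 0 1"

```text
time_s: 10.92
tool_pos: [0.4956, -0.0708, 0.1705]
orientation: [0.0, -0.0, 1.0, -0.0]
ft_force: [-1.8, 1.7, 7.5]
gripper_width: 0.269
gripper_force: 80.2
```

Bolt 2 sank about 8 mm to its stop, so it is the loose one. Bolt 3 still has to be pressed.

Emit:
arm_command --pt "0 0 -0.12 0 0 0 1" --pt "0.05 -0.2 -0.12 0 0 0 1" --pt "0.095 -0.389 -0.12 0 0 0 1" --pt "0.095 -0.389 -0.08 0 0 0 1" --pt "0.095 -0.389 -0.062 0 0 0 1"

```text
time_s: 11.55
tool_pos: [0.4756, -0.1481, 0.1807]
orientation: [-0.001, 0.0, 1.0, 0.001]
ft_force: [0.0, 0.6, -1.5]
gripper_width: 0.274
gripper_force: 79.1
```

Emit:
arm_command --pt "0 0 0.004 0 0 0 1" --pt "0 0 0.008 0 0 0 1" --pt "0 0 0.012 0 0 0 1" --pt "0 0 0.016 0 0 0 1" --pt "0 0 0.016 0 0 0 1"

```text
time_s: 12.18
tool_pos: [0.4765, -0.1484, 0.179]
orientation: [0.0, -0.0, 1.0, 0.0]
ft_force: [-0.1, 0.7, -0.4]
gripper_width: 0.271
gripper_force: 79.3
```

Emit:
arm_command --pt "0 0 0.004 0 0 0 1" --pt "0 0 0.007 0 0 0 1" --pt "0 0 0.007 0 0 0 1" --pt "0 0 0.007 0 0 0 1" --pt "0 0 0.007 0 0 0 1"

```text
time_s: 12.8
tool_pos: [0.4767, -0.1486, 0.1781]
orientation: [0.0, 0.0, 1.0, -0.0]
ft_force: [-0.2, 1.9, 4.5]
gripper_width: 0.271
gripper_force: 80.1
```

Bolt 3 holds firm at about 5.7 N. Next is taking the probe back to its holder.

Emit:
arm_command --pt "0 0 -0.15 0 0 0 1" --pt "0 0.1 -0.27 0 0 0 1" --pt "0.02 0.4 -0.27 0 0 0 1" --pt "0.04 0.7 -0.27 0 0 0 1" --pt "0.04 1 -0.27 0 0 0 1"

```text
time_s: 13.42
tool_pos: [0.4679, 0.0528, 0.2312]
orientation: [0.0, 0.0, 1.0, -0.0]
ft_force: [1.0, 1.0, -1.4]
gripper_width: 0.273
gripper_force: 79.2
```

Run:
```python
from h import *
go([.463,.2768,.232],down(90))
```

```text
shift [ 0.025  1.12  -0.005] turn [-0.001  0.001 -0.002] 13.425
```

Emit:
arm_command --pt "0.01 0.3 0 0 0 0 1" --pt "0.02 0.6 0 0 0 0 1" --pt "0.025 0.85 0 0 0 0 1" --pt "0.025 1 0 0 0 0 1" --pt "0.025 1 0 0 0 0 1"

```text
time_s: 14.05
tool_pos: [0.4628, 0.253, 0.2307]
orientation: [-0.0, -0.002, 1.0, -0.0]
ft_force: [0.2, -0.6, -1.3]
gripper_width: 0.273
gripper_force: 79.2
```

Run:
```python
from h import *
go([.463,.2768,.232],down(90))
```

```text
shift [-0.001  0.119 -0.006] turn [-0.001 -0.001  0.006] 14.05
```

Emit:
arm_command --pt "0 0.06 0 0 0 0 1" --pt "0 0.119 0 0 0 0 1" --pt "0 0.119 0.1 0 0 0 1" --pt "0 0.119 0.2 0 0 0 1" --pt "0 0.119 0.2 0 0 0 1"

```text
time_s: 14.68
tool_pos: [0.4622, 0.2746, 0.1895]
orientation: [-0.002, 0.0, 1.0, -0.001]
ft_force: [0.1, -0.7, -0.6]
gripper_width: 0.272
gripper_force: 79.2
```

Run:
```python
from h import *
go([.463,.2768,.109],down(90)); print(manip.state()['ft_force'])
```

```text
shift [-0.005  0.012  0.403] turn [-0.003 -0.007 -0.001] 14.675
[ 0.10309183 -0.70192982 -0.55418575]
```

Emit:
arm_command --pt "-0.003 0.006 0 0 0 0 1" --pt "-0.003 0.006 0.06 0 0 0 1" --pt "-0.003 0.006 0.12 0 0 0 1" --pt "-0.003 0.006 0.18 0 0 0 1" --pt "-0.003 0.006 0.2 0 0 0 1"

```text
time_s: 15.3
tool_pos: [0.463, 0.2761, 0.1497]
orientation: [-0.001, -0.0, 1.0, -0.0]
ft_force: [-0.5, -0.3, -0.6]
gripper_width: 0.264
gripper_force: 79.2
```

Run:
```python
from h import *
go([.463,.2768,.108],down(90)); print(manip.state()['ft_force'])
```

```text
shift [-0.     0.004  0.208] turn [-0.002 -0.004  0.   ] 15.3
[-0.4947641  -0.32582546 -0.62238484]
```

The rod is in the hole with no side load, so I'll seat it.

Emit:
arm_command --pt "0 0 0.06 0 0 0 1" --pt "0 0 0.12 0 0 0 1" --pt "0 0 0.17 0 0 0 1" --pt "0 0 0.198 0 0 0 1" --pt "0 0 0.198 0 0 0 1"

```text
time_s: 15.92
tool_pos: [0.4636, 0.2763, 0.1111]
orientation: [-0.0, -0.0, 1.0, -0.0]
ft_force: [0.1, -0.6, -1.5]
gripper_width: 0.273
gripper_force: 79.2
```

Emit:
arm_command --pt "0 0 0.005 0 0 0 1" --pt "0 0 0.008 0 0 0 1" --pt "0 0 0.008 0 0 0 0.7" --pt "0 0 0.008 0 0 0 0.3" --pt "0 0 0.008 0 0 0 0" --grip_force 20

```text
time_s: 16.55
tool_pos: [0.464, 0.2765, 0.1103]
orientation: [0.0, -0.0, 1.0, 0.0]
ft_force: [-0.2, 0.2, -0.7]
gripper_width: 0.716
gripper_force: 0.0
```

Emit:
arm_command --pt "0 0 0 0 0 0 0" --pt "0 0 -0.15 0 0 0 0" --pt "0 0 -0.4 0 0 0 0" --pt "0 0 -0.62 0 0 0 0" --pt "0 0 -0.62 0 0 0 0"

```text
time_s: 17.18
tool_pos: [0.4664, 0.2775, 0.239]
orientation: [0.004, -0.0, 1.0, 0.002]
ft_force: [0.4, 0.3, 0.0]
gripper_width: 1.001
gripper_force: 0.0
```

Run:
```python
from h import *
s=snap('wrist','w4'); P=cloud(s).reshape(-1,3)
c=P[(abs(P[:,0]-.463)<.06)&(abs(P[:,1]-.277)<.06)]
q=c[(c[:,2]>.145)&(c[:,2]<.17)]; print(len(q),cv2.minAreaRect((q[:,:2]*1000).astype(np.float32)),q[:,2].mean())
c2=[.5407,-.0815]
go([c2[0],c2[1],.2],down(76.5))
t=snap('top','top4'); P=cloud(t).reshape(-1,3)
q=P[(abs(P[:,0]-.46)<.03)&(abs(P[:,1]-.277)<.03)&(P[:,2]>.14)&(P[:,2]<.17)];print('top grip',len(q),q.mean(0))
b=np.array([.492,-.07]); q=P[np.hypot(P[:,0]-.492,P[:,1]+.07)<.008]; print('bolt2 z',np.median(q[:,2]))
```

```text
804 ((465.0699157714844, 276.6471862792969), (23.904035568237305, 24.062957763671875), 89.94812774658203) 0.1502573539775459
shift [-0.378 -1.792  0.18 ] turn [0.004 0.007 0.45 ] 17.225
top grip 1 [0.46562098 0.28342553 0.1478249 ]
bolt2 z 0.07369771686332482
```

View pics/w4.png

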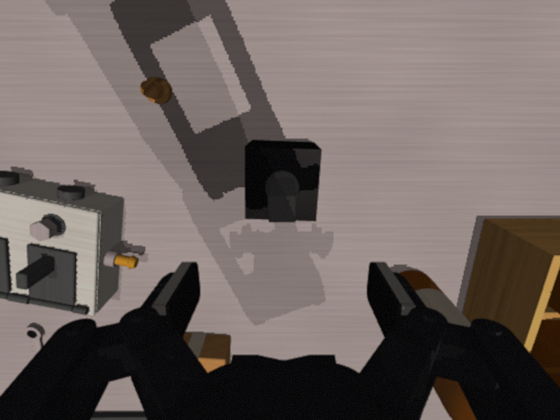

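The probe hangs upright in the holder as before (grip at (282,195)), and bolt 2's head now lies at z 0.074. Now to tab 2.

Emit:
arm_command --pt "-0.03 -0.2 0 0 0 0.1 0.3" --pt "-0.08 -0.45 0 0 0 0.2 0.4" --pt "-0.15 -0.7 0 0 0 0.3 0.4" --pt "-0.2 -0.95 0 0 0 0.45 0.4" --pt "-0.21 -1 0 0 0 0.45 0.4"

```text
time_s: 17.9
tool_pos: [0.5052, 0.0738, 0.2319]
orientation: [-0.002, 0.12, 0.993, -0.0]
ft_force: [-0.1, -0.6, -0.5]
gripper_width: 0.603
gripper_force: 0.0
```

Run:
```python
from h import *
go([.5407,-.0815,.2],down(76.5))
```

```text
shift [-0.357 -0.712  0.159] turn [-0.003 -0.007 -0.008] 17.9
```

Emit:
arm_command --pt "-0.1 -0.2 0 0 0 0 0.4" --pt "-0.22 -0.44 0 0 0 0 0.4" --pt "-0.32 -0.65 0 0 0 0 0.4" --pt "-0.357 -0.712 0.1 0 0 -0.008 0.4" --pt "-0.357 -0.712 0.14 0 0 -0.008 0.4"

```text
time_s: 18.52
tool_pos: [0.5405, -0.078, 0.2027]
orientation: [-0.003, 0.116, 0.993, 0.001]
ft_force: [-1.3, 0.6, -0.2]
gripper_width: 0.602
gripper_force: 0.0
```

Run:
```python
from h import *
s=snap('wrist','w5'); P=cloud(s).reshape(-1,3)
q=P[(abs(P[:,0]-.5407)<.03)&(abs(P[:,1]+.0815)<.03)&(P[:,2]>.095)&(P[:,2]<.12)]
print(len(q),cv2.minAreaRect((q[:,:2]*1000).astype(np.float32)) if len(q) else 0,q.mean(0))
q=P[(abs(P[:,0]-.492)<.03)&(abs(P[:,1]+.07)<.03)&(P[:,2]>.068)&(P[:,2]<.08)]; print('bolt2',len(q),q.mean(0))
go([.5407,-.0815,.079],down(76.5))
```

```text
344 ((543.1810302734375, -82.60334014892578), (11.347611427307129, 19.84663963317871), 76.55705261230469) [ 0.54178394 -0.08204713  0.10675016]
bolt2 454 [ 0.49667925 -0.07115343  0.07352513]
shift [-0.012 -0.021  0.616] turn [ 0.002 -0.012  0.009] 18.575
```

View pics/w5.png

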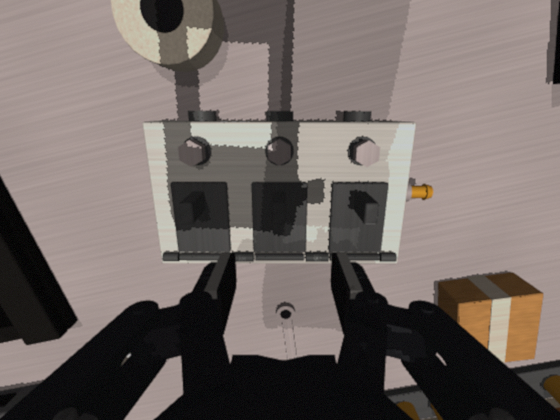

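The middle tab, at (281,205), lies between the two fingers, and the neighbouring tabs at (196,205) and (372,212) are clear of them. Descend and close.

Emit:
arm_command --pt "-0.012 -0.021 0.15 0 0 0.005 0.4" --pt "-0.012 -0.021 0.3 0 0 0.005 0.4" --pt "-0.012 -0.021 0.45 0 0 0.005 0.4" --pt "-0.012 -0.021 0.56 0 0 0.005 0.4" --pt "-0.012 -0.021 0.6 0 0 0.005 0.4"

```text
time_s: 19.2
tool_pos: [0.5419, -0.081, 0.0842]
orientation: [-0.002, 0.116, 0.993, 0.001]
ft_force: [-0.1, -0.4, -0.2]
gripper_width: 0.599
gripper_force: 0.0
```

Emit:
arm_command --pt "0 0 0 0 0 0 0.4" --pt "0 0 0 0 0 0 0.7" --pt "0 0 0 0 0 0 1" --pt "0 0 0 0 0 0 1" --pt "0 0 0 0 0 0 1" --grip_force 30

```text
time_s: 19.82
tool_pos: [0.5443, -0.083, 0.0873]
orientation: [0.001, 0.117, 0.993, 0.0]
ft_force: [0.1, 3.6, 6.1]
gripper_width: 0.13
gripper_force: 34.4
```

Run:
```python
from h import *
s=manip.state(); print(s['joint_positions'],s['ft_force'])
r=rot(); p=s['tool_pos']; a=np.radians(-13.5); bx=np.array([np.cos(a),np.sin(a),0]); by=np.array([-np.sin(a),np.cos(a),0])
H=np.array([.541,-.082,.064])+.064*bx; print(p)
def tgt(d,f=1): # hinge opened d deg; tool follows fraction f
    g=p-19e-3*r.apply([0,0,1])
    w=R.from_rotvec(by*np.radians(d)); g2=H+w.apply(g-H); wr=R.from_rotvec(by*np.radians(d*f))
    return r.inv().apply(g2+19e-3*(wr*r).apply([0,0,1])-p)/.2,np.degrees((r.inv()*wr*r).as_rotvec())/30
for f in (1,.6):
  for d in (6,12,18,24,30,36,42,46): print(f,d,*[x.round(3) for x in tgt(d,f)])
```

```text
[-2.95143938e-01  1.93594429e-01  1.84520688e+00  1.02632589e-03
  1.10114279e+00 -1.63234984e+00] [0.06919524 3.58597595 6.10066844]
[ 0.54429535 -0.08300692  0.08727495]
1 6 [-0.014  0.    -0.031] [-0.   0.2  0. ]
1 12 [-0.031  0.    -0.06 ] [-0.001  0.4    0.   ]
1 18 [-0.051 -0.    -0.088] [-0.001  0.6    0.   ]
1 24 [-0.074 -0.    -0.113] [-0.001  0.8    0.001]
1 30 [-0.099 -0.    -0.136] [-0.002  1.     0.001]
1 36 [-0.126 -0.    -0.156] [-2.0e-03  1.2e+00  1.0e-03]
1 42 [-0.156 -0.    -0.172] [-2.0e-03  1.4e+00  1.0e-03]
1 46 [-0.176 -0.    -0.182] [-2.000e-03  1.533e+00  1.000e-03]
0.6 6 [-0.018 -0.    -0.031] [-0.    0.12  0.  ]
0.6 12 [-0.039 -0.    -0.059] [-0.    0.24  0.  ]
0.6 18 [-0.062 -0.    -0.085] [-0.001  0.36   0.   ]
0.6 24 [-0.089 -0.    -0.108] [-0.001  0.48   0.   ]
0.6 30 [-0.117 -0.    -0.128] [-0.001  0.6    0.   ]
0.6 36 [-0.147 -0.    -0.144] [-0.001  0.72   0.001]
0.6 42 [-0.179 -0.    -0.157] [-0.001  0.84   0.001]
0.6 46 [-0.201 -0.    -0.164] [-0.001  0.92   0.001]
```

Emit:
arm_command --pt "-0.018 0 -0.031 0 0.12 0 1" --pt "-0.039 0 -0.059 0 0.24 0 1" --pt "-0.062 0 -0.085 0 0.36 0 1" --pt "-0.089 0 -0.108 0 0.48 0 1" --pt "-0.089 0 -0.108 0 0.48 0 1"

```text
time_s: 20.45
tool_pos: [0.5584, -0.0863, 0.107]
orientation: [-0.129, 0.116, 0.985, 0.016]
ft_force: [-7.8, 4.6, 5.6]
gripper_width: 0.132
gripper_force: 33.6
```

```bash
cat > t.py <<'E'
from h import *
s=manip.state(); print(s['joint_positions'],s['ft_force'],s['tool_pos'])
r=rot(); p=s['tool_pos']; a=np.radians(-13.5); bx=np.array([np.cos(a),np.sin(a),0]); by=np.array([-np.sin(a),np.cos(a),0])
H=np.array([.541,-.082,.064])+.064*bx
g=p-19e-3*r.apply([0,0,1]); v=g-H
th=lambda v:np.degrees(np.arctan2(v[2],-(v@bx)))
g0=np.array([.5443,-.083,.1063])-H
print('open est',th(v)-th(g0),'r',np.hypot(v[2],v@bx),np.hypot(g0[2],g0@bx))
n=46-(th(v)-th(g0))
for d in np.linspace(0,n,6)[1:]:
    w=R.from_rotvec(by*np.radians(d)); wr=R.from_rotvec(by*np.radians(d*.6))
    print(round(d),(r.inv().apply(H+w.apply(v)+19e-3*(wr*r).apply([0,0,1])-p)/.2).round(3),(np.degrees((r.inv()*wr*r).as_rotvec())/30).round(3))
E
python3 t.py
```

```text
[-0.28557385  0.40244164  1.56550377 -0.01239393  1.43378645 -1.61921881] [-7.76305972  4.64652125  5.61395483] [ 0.55844062 -0.08631233  0.10700704]
open est 21.225960409908616 r 0.07388196049569226 0.07386832294672545
5 [-0.017 -0.    -0.023] [-0.     0.099  0.   ]
10 [-0.036 -0.    -0.045] [-0.     0.198  0.   ]
15 [-0.057 -0.    -0.064] [-0.001  0.297  0.   ]
20 [-0.079 -0.    -0.082] [-0.001  0.396  0.   ]
25 [-0.103 -0.    -0.097] [-0.001  0.495  0.   ]
```

Emit:
arm_command --pt "-0.017 0 -0.023 0 0.1 0 1" --pt "-0.036 0 -0.045 0 0.2 0 1" --pt "-0.057 0 -0.064 0 0.3 0 1" --pt "-0.079 0 -0.082 0 0.4 0 1" --pt "-0.1 0 -0.096 0 0.495 0 1"

```text
time_s: 21.08
tool_pos: [0.5826, -0.0921, 0.1209]
orientation: [-0.254, 0.113, 0.96, 0.03]
ft_force: [-5.3, 4.0, 0.6]
gripper_width: 0.131
gripper_force: 32.3
```

Emit:
arm_command --pt "0 0 0 0 0 0 1" --pt "0 0 0 0 0 0 1" --pt "0 0 0 0 0 0 1" --pt "0 0 0 0 0 0 1" --pt "0 0 0 0 0 0 1"

```text
time_s: 21.7
tool_pos: [0.5829, -0.0922, 0.1209]
orientation: [-0.253, 0.113, 0.961, 0.03]
ft_force: [-3.9, 3.8, 0.4]
gripper_width: 0.128
gripper_force: 32.4
```

```bash
python3 t.py
python3 - <<'E'
from h import *
s=snap('side','s6'); cv2.imwrite('pics/s6c.png',cv2.resize(s['color'][140:280,220:360,::-1],None,fx=4.2,fy=4.2))
E
```

```text
[-0.27840475  0.64933735  1.25205719 -0.02146167  1.75403173 -1.613717  ] [-3.90295991  3.82078382  0.38244912] [ 0.58292335 -0.0921958   0.12087149]
open est 46.155943785282844 r 0.07431049475621526 0.07386832294672545
0 [0. 0. 0.] [ 0.    -0.001  0.   ]
0 [0. 0. 0.] [ 0.    -0.001  0.   ]
0 [0. 0. 0.] [ 0.    -0.002  0.   ]
0 [0.001 0.    0.001] [ 0.    -0.002  0.   ]
0 [0.001 0.    0.001] [ 0.    -0.003  0.   ]
```

View pics/s6c.png

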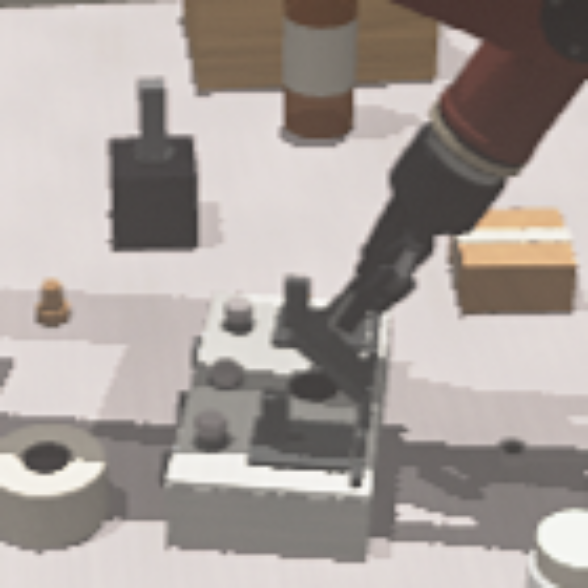

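The middle cap is held open at about 45° by the fingers (345,315). Its bolt at (225,373) is sunk, the other two caps are shut, and the probe hangs in its holder at (152,120). Handing in.

```bash
python3 -c "
from rig import manip
print(manip.finish_job())"
```

```text
the job is handed in; nothing more can be done
None
```

Bolt 2, the middle one, was loose and sank about 8 mm to its stop; bolts 1 and 3 held firm. The probe hangs back in its holder, cap 2 is held open at about 45° with the other two shut, and I handed the job in at about 22 s, though the hand-in gave no verdict.

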